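# Index the sample carousel and hold the alignment rod through both bushings

## Task

Turn the sample carousel counter-clockwise (seen from above) by one click, using its upright black knob, so that its brass bushing comes to rest under the brass bushing on the fixed arm, and let go of the knob. Then take the long rod with the yellow handle from the blue stand and thread it down through the arm's bushing and on through the carousel's bushing, and finish while still holding it there: its tip showing clearly below the lower bushing, its dark collar still clear above the upper one, the rod not let go or set down. Leave the short red-handled rod, the tube rack and the dropper bottle where they are.

Things in the scene. Friction and masses are not known exactly. Their poses are not given: they have to be found in the camera images.
- carousel: bench sample carousel, fixed to the table; origin on the turret's vertical axis at table height, +x towards the column. Grey foot 160 mm across, 12 mm high (all that lies under the bushings); column 34 mm wide, 116 mm from the axis, 142 mm high, with an arm 26 mm wide (z 129 to 141 mm) reaching inward to the upper bushing.
- turret (a joint): rotation in rad of the white star-shaped turret, positive counter-clockwise seen from above. Spring detents at 0, 1.047 and 2.094 pull it in from up to half way and hold it; it starts in (or within 0.1 of) the one at 0 and needs about 0.25 N m (4 N at the knob) to leave it. At 1.047 the lower bushing is exactly under the upper one. Stops at -0.25 and 2.35.
- carousel_axis (a point): point on the turret's axis, on top of its plate, 72 mm above the table; the plate is 12 mm thick and 81 mm in outer radius, its stations lie 60 degrees apart at 62 mm radius; three vials fixed on it reach 111 mm above the table
- turret_knob (a point): middle of the round black knob on the turret, 16 mm across and 32 mm tall (105 to 137 mm above the table, on a 10 mm steel stem), 62 mm from the axis; it turns with the turret, starting at 150 degrees and going to 210 degrees in the carousel frame
- upper_bushing (a point): centre of the mouth (upper rim, 146 mm above the table) of the brass bushing on the fixed arm, 62 mm from the axis; the bushing is 18 mm high, its bore 15 mm in diameter, the top 6 mm flared to a 23 mm mouth; open below
- lower_bushing (a point): centre of the mouth (upper rim, 78 mm above the table) of the same kind of brass bushing on the turret: 18 mm high, 15 mm bore, top 6 mm flared to 23 mm, underside 60 mm above the table, open below; it turns with the turret
- rod_stand: blue block, 120 x 50 mm and 70 mm high, fixed; origin at the centre of its underside, long side along its x; two holes 70 mm apart along x, 13.6 mm wide and 60 mm deep, holding the two rods upright
- rod: long steel rod with yellow handle, upright in either hole of the stand, tip 10 mm above the table; loose, 0.08 to 0.17 kg; origin at its tip (lower end), z towards the handle. Shank 12 mm thick, 130 mm long, the last 8 mm tapered to 6 mm; then a dark collar 18 mm across, 4 mm thick; then the round handle, 16 mm across, 40 mm tall; 174 mm in all.
- rod_tip (a point): lower end of the long rod, on its axis
- rod_shoulder (a point): on the long rod's axis, at the underside of the collar, 130 mm from the tip
- rod_grip (a point): on the long rod's axis, near the middle of the yellow handle, 156 mm from the tip
- short_rod: similar rod with a red handle, shank only 75 mm, 119 mm in all, in the other hole; loose; origin at its lower end; leave alone
- rack: blue rack of capped test tubes, 50 x 112 x 111 mm, loose, origin under its centre; leave alone
- dropper: small orange dropper bottle with a white top, 33 mm across, 73 mm tall, loose, origin under its centre; leave alone

How it is judged:
By the outcome, as a careful person would: the job done as asked, in the order asked, and still so for the second after the job is handed in, while the arm keeps its last pose, push and grip.
It also fails if it takes over 61 s, if anything falls off the work surface, if the arm or the gripper's body presses on something with over 40 N, if the wrist force passes 120 N, or if a joint passes its speed limit or range.

## Robot

A 6-joint arm with a two-finger parallel gripper is mounted at the origin on a cart in front of the work surface, level with it; the furniture and walls round the work are solid. World frame = base frame: x ahead of the robot, y to its left, z up, the work surface at z = 0. Lengths are in m, angles in rad, forces in N, time in s.
With the tool pointing down it reaches from about 0.375 to 0.9 m from the base axis. Payload 3.1 kg.
Tool frame: the origin (TCP) lies at the very end of the fingers, on their centre line; the grasp point (between the pads) lies 19 mm behind it; z points along the fingers, y is the line along which they close (so a half turn about z gives the same grasp; the last joint's range is limited). The gripper opens to 87 mm and grips with 3 to 60 N. Pads are 19 mm wide; open, the fingers measure 117 mm over their backs; the gripper's body (75 mm by 190 mm) begins 51 mm behind the grasp point.
Start: joints at [1.079, 0.527, 1.433, -0, 1.181, -0.178], TCP at [0.193, 0.594, 0.223] pointing down, gripper open.
Joint ranges: [-3.08, 3.08], [-0.75, 2.2], [0.22, 2.44], [-1.43, 4.57], [0, 2.65], [-2.85, 2.85]. Speed limits (rad/s): [2.79, 2.79, 3.14, 3.14, 3.14, 3.14].

## Interface

Orientations are given as a rotation vector (axis times angle).
In Python, from bench import r gives the robot as it stands.
- The arm moves only by the tool drive_tool, never from a script. Its argument "series" is a list of rows, each a list of 7 numbers: the turn, a rotation vector about the tool's x, y, z in degrees, then the shift along the tool's x, y, z in m, then the finger opening in m, from 0 to 0.087. In form: [[wx, wy, wz, dx, dy, dz, claw], ...]. A call has 1 to 10 rows; each row is the pose to reach, as a shift and turn from the pose commanded when the call began, along the tool's axes at that moment; what a row does not reach only later rows make up. A row lasts 1/12 s, in which the tool goes at most 41.7 mm and 7.16 degrees, less where a joint would pass 70% of its speed; a pose out of reach is approached as far as the arm can. A call with a gripper value outside its range is refused whole. The fingers move at their own pace and stop on an object; the grip force is fixed at half the most. Time passes only in rows, so rows that repeat a pose let the fingers close. It gives the time, the measured TCP pose, the force, the opening and the grip force at its end, in the units of the state.
- r.get_state(): the state, without advancing time (a new reading comes with each control period).
- r.grab_frame(name): name is "scene" or "top"; returns a dict with "pixels" (420x560x3 uint8, red, green, blue), "range_z" (420x560 float32, m along the optical axis (not along the pixel's ray), 0 where there is no reading), "K" (3x3 intrinsics, pixels), "D" ([k1, k2, p1, p2, k3] as OpenCV has them; the pictures are not rectified), "extrinsics" (4x4, takes a point from camera to world coordinates). Camera axes: x right, y down, z forward; pixel columns grow to the right and rows downward; lengths in m; the calibration is good to about 2 mm. A picture is of the moment at which its call begins.
- r.finish_job(): hands the job in; it is judged then, once.
The state is a dict: "t": time; "joint_pos": joint angles; "joint_velocities": joint speeds; "tau": joint torques, N m; "tcp_pos": TCP position; "orientation": TCP orientation; "ft_force": force on the tool from outside, world axes, zero at the start; "wrist_torque": the same for the moment, N m; "width": opening from 0.0 (shut) to 1.0 (fully open); "grasp_force": force on a finger pad.
Only numpy, scipy, OpenCV 4.12 (cv2) and the standard library are available. Lean on these libraries where they do the work, as an engineer would, in place of code of your own. Each camera call takes 0.05 s, during which the arm holds its last target. There are 200 camera calls.

## Working session

There is one attempt and no reset: what is moved stays moved. The work goes in short steps, Python scripts to look and compute and a tool call to move; the robot and the scene stay as the last step left them, time stands still between calls to the robot, and variables do not carry over. Pictures are saved under pics/ and viewed, at most 10 in all, crops included, and the job is handed in when it is done.

Besides the shell and the picture viewer there is one more tool, called after ">>>" by a JSON object that holds its "fn" and its "kwargs". drive_tool: Moves the arm, as the interface text tells. Its arguments: {"type":"object","properties":{"series":{"type":"array"}},"required":["series"]}

```bash
mkdir -p pics; ls
cat > look.py <<'E'
from bench import r
import cv2, numpy as np, sys, pickle
tag=sys.argv[1]
fs={n:r.grab_frame(n) for n in ("scene","top")}
pickle.dump(fs,open(f"{tag}.pkl","wb"))
for n,f in fs.items():
    cv2.imwrite(f"pics/{tag}_{n}.png",cv2.cvtColor(f["pixels"],cv2.COLOR_RGB2BGR))
    print(n,np.round(f["extrinsics"],3).tolist(),f["K"][0,0],f["D"])
print(r.get_state())
E
python3 look.py a
```

```text
pics
scene [[0.738, -0.481, 0.474, -0.027], [-0.675, -0.518, 0.525, -0.511], [-0.007, -0.707, -0.707, 0.904], [0.0, 0.0, 0.0, 1.0]] 440.03273452747055 [-0.0950347  0.         0.         0.         0.       ]
top [[-0.006, -0.979, 0.202, 0.276], [-1.0, 0.006, -0.001, 0.026], [-0.0, -0.202, -0.979, 1.091], [0.0, 0.0, 0.0, 1.0]] 493.8094868872076 [-0.12955553  0.          0.          0.          0.        ]
{'t': 0.1, 'joint_pos': array([ 1.07849992e+00,  5.28361997e-01,  1.43377214e+00, -2.21887168e-05,
        1.18139401e+00, -1.78492483e-01]), 'joint_velocities': array([-0.00045822,  0.00026785, -0.00348102, -0.00168661,  0.00085615,
        0.00090325]), 'tau': array([-1.10639000e-04, -4.40988922e+01, -1.77150750e+01,  6.35082624e-02,
        5.33856370e-02, -5.20369360e-05]), 'tcp_pos': array([0.19258237, 0.59389909, 0.22167701]), 'orientation': array([-4.90792240e-01, -3.10239238e+00,  2.88090196e-03]), 'ft_force': array([-0.0067413 ,  0.2782584 , -0.06687967]), 'wrist_torque': array([-0.01791037,  0.00896306,  0.02974661]), 'grasp_force': 0.0, 'width': 1.00111819810859}
```

View pics/a_scene.png

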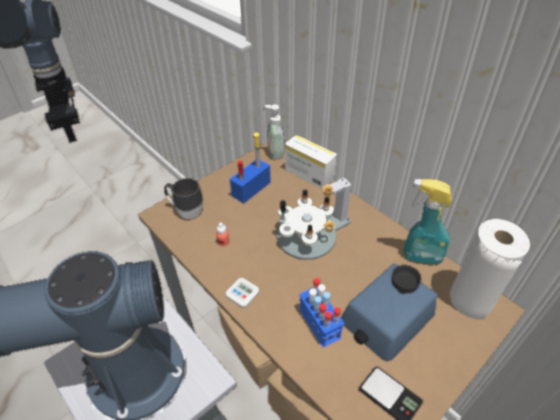

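View pics/a_top.png

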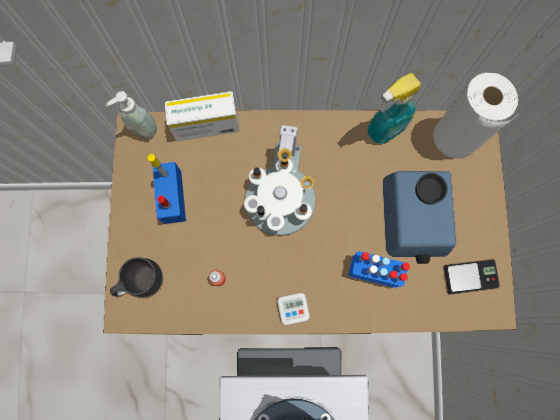

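```bash
cat > geo.py <<'E'
import cv2, numpy as np, pickle
def ray(f,uv):
    p=cv2.undistortPoints(np.array([[uv]],float),f["K"],np.array(f["D"],float))[0,0]
    E=f["extrinsics"]; return E[:3,3],E[:3,:3]@np.array([p[0],p[1],1])
def plane(f,uv,z):
    o,d=ray(f,uv); return o+d*(z-o[2])/d[2]
def cross(f,a,g,b):
    o,d=ray(f,a);p,e=ray(g,b)
    s=np.linalg.lstsq(np.c_[d,-e],p-o,rcond=None)[0]
    x,y=o+d*s[0],p+e*s[1]; return (x+y)/2,np.linalg.norm(x-y)
def proj(f,P):
    T=np.linalg.inv(f["extrinsics"])
    return cv2.projectPoints(np.atleast_2d(P).astype(float),cv2.Rodrigues(T[:3,:3])[0],T[:3,3],f["K"],np.array(f["D"],float))[0][:,0]
def blobs(f,lo,hi,box,amin=8):
    h=cv2.cvtColor(f["pixels"],cv2.COLOR_RGB2HSV); m=cv2.inRange(h,lo,hi)
    k=np.zeros_like(m); x0,y0,x1,y1=box; k[y0:y1,x0:x1]=255
    n,_,s,c=cv2.connectedComponentsWithStats(m&k)
    return [(c[i].round(1).tolist(),s[i].tolist()) for i in range(1,n) if s[i][4]>=amin]
E
python3 - <<'E'
from geo import *
fs=pickle.load(open("a.pkl","rb"))
B={"scene":(225,125,365,260),"top":(140,120,325,240)}
for n,f in fs.items():
    b=B[n]
    for nm,lo,hi in [("brass",(8,110,90),(21,255,255)),("yellow",(22,130,120),(35,255,255)),("red",(0,150,80),(6,255,255)),("blue",(108,120,40),(125,255,255)),("dark",(0,0,0),(180,255,45))]:
        print(n,nm,blobs(f,lo,hi,b))
def crop(f,b,s): 
    x0,y0,x1,y1=b; return cv2.cvtColor(cv2.resize(f["pixels"][y0:y1,x0:x1],None,fx=s,fy=s,interpolation=cv2.INTER_CUBIC),cv2.COLOR_RGB2BGR)
a=crop(fs["top"],(235,120,325,240),4.4); c=crop(fs["scene"],(270,165,360,255),4.4)
o=np.zeros((528,800,3),np.uint8); o[:a.shape[0],:a.shape[1]]=a; o[:c.shape[0],400:400+c.shape[1]]=c
cv2.imwrite("pics/c1.png",o)
E
```

```text
scene brass [([326.9, 190.2], [323, 186, 9, 10, 75]), ([304.0, 196.4], [302, 196, 5, 2, 8]), ([326.4, 203.3], [324, 202, 6, 4, 13]), ([328.8, 225.1], [325, 222, 9, 9, 47]), ([309.5, 231.8], [308, 231, 4, 3, 10])]
scene yellow [([256.1, 139.3], [254, 133, 5, 14, 48]), ([305.6, 156.5], [287, 147, 37, 19, 49])]
scene red [([239.8, 166.0], [238, 161, 4, 12, 37])]
scene blue [([250.2, 181.0], [231, 161, 39, 41, 966])]
scene dark [([282.6, 205.9], [282, 202, 3, 9, 18])]
top brass [([284.1, 154.7], [278, 149, 14, 13, 102]), ([284.5, 164.7], [281, 163, 7, 4, 11]), ([257.4, 174.8], [254, 172, 7, 5, 14]), ([307.2, 180.9], [301, 175, 13, 14, 76]), ([303.2, 211.0], [300, 210, 7, 3, 10])]
top yellow [([207.1, 120.5], [205, 120, 6, 2, 8]), ([152.9, 159.8], [147, 154, 13, 13, 105])]
top red [([162.8, 200.6], [158, 196, 11, 10, 57])]
top blue [([156.6, 173.9], [153, 169, 9, 10, 40]), ([178.4, 174.4], [176, 170, 6, 9, 28]), ([176.5, 207.9], [159, 180, 27, 44, 237]), ([155.2, 197.0], [155, 194, 2, 6, 8]), ([160.8, 206.2], [157, 201, 10, 9, 26])]
top dark [([260.6, 213.2], [258, 212, 6, 4, 14])]
```

View pics/c1.png

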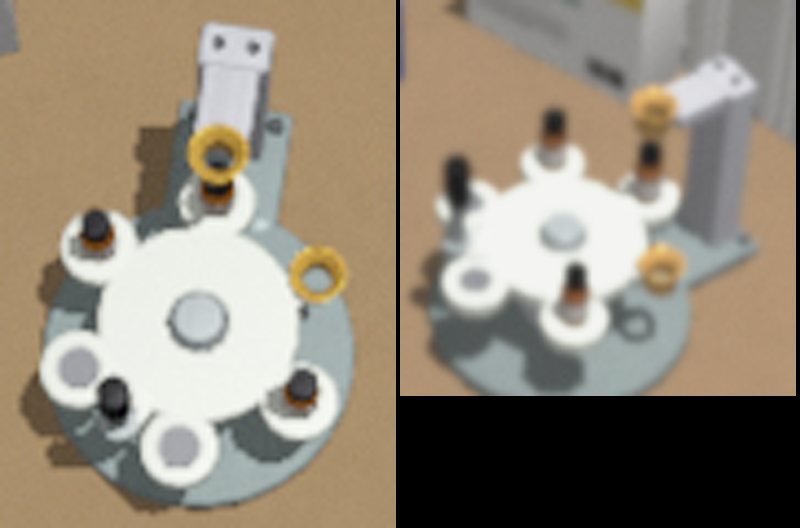

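Run:
```python
from geo import *
fs=pickle.load(open("a.pkl","rb")); t,s=fs["top"],fs["scene"]
for n,a,b,z in [("up",(284.5,155),(328,188.9),.146),("low",(307.5,182.3),(329.5,225.2),.078),("knobtop",(260.7,208.2),(283,202),.137),("hub",(280,192.5),(306.8,217.5),.08),("yel",(152.9,159.8),(256.1,139.3),.17),("red",(162.8,200.6),(239.8,166),.11),("colm",(288.3,131),(342,180),.142)]:
    print(n,plane(t,a,z).round(4),plane(s,b,z).round(4),[np.round(q,4) for q in cross(t,a,s,b)])
# foot outline
h=cv2.cvtColor(t["pixels"],cv2.COLOR_RGB2HSV)
print(h[220:235:3,270].tolist(),h[160:170,305].tolist())
def crop(f,b,s): 
    x0,y0,x1,y1=b; return cv2.cvtColor(cv2.resize(f["pixels"][y0:y1,x0:x1],None,fx=s,fy=s,interpolation=cv2.INTER_CUBIC),cv2.COLOR_RGB2BGR)
a=crop(t,(135,145,195,230),6); c=crop(s,(220,125,280,210),6)
cv2.imwrite("pics/c2.png",np.hstack([a,c]))
```

```text
up [0.5963 0.0169 0.146 ] [0.5983 0.0139 0.146 ] [array([0.5984, 0.016 , 0.1439]), np.float64(0.0032)]
low [ 0.558  -0.0322  0.078 ] [ 0.5593 -0.0342  0.078 ] [array([ 0.5594, -0.0329,  0.0765]), np.float64(0.0022)]
knobtop [0.4891 0.0648 0.137 ] [0.4895 0.0632 0.137 ] [array([0.4899, 0.0645, 0.1356]), np.float64(0.0012)]
hub [0.5355 0.0264 0.08  ] [0.5346 0.0227 0.08  ] [array([0.5373, 0.0261, 0.0752]), np.float64(0.0013)]
yel [0.581  0.2766 0.17  ] [0.5791 0.2715 0.17  ] [array([0.5834, 0.2779, 0.1641]), np.float64(0.0011)]
red [0.5125 0.2677 0.11  ] [0.5155 0.2713 0.11  ] [array([0.5116, 0.2662, 0.1153]), np.float64(0.0007)]
colm [0.6492 0.0087 0.142 ] [0.6527 0.0152 0.142 ] [array([0.6454, 0.0091, 0.1508]), np.float64(0.0009)]
[[48, 6, 228], [47, 8, 235], [40, 6, 242], [60, 9, 120], [90, 17, 91]] [[17, 94, 169], [16, 94, 169], [17, 92, 171], [18, 92, 170], [18, 98, 170], [16, 96, 168], [16, 92, 170], [18, 96, 167], [17, 97, 169], [17, 94, 169]]
```

View pics/c2.png

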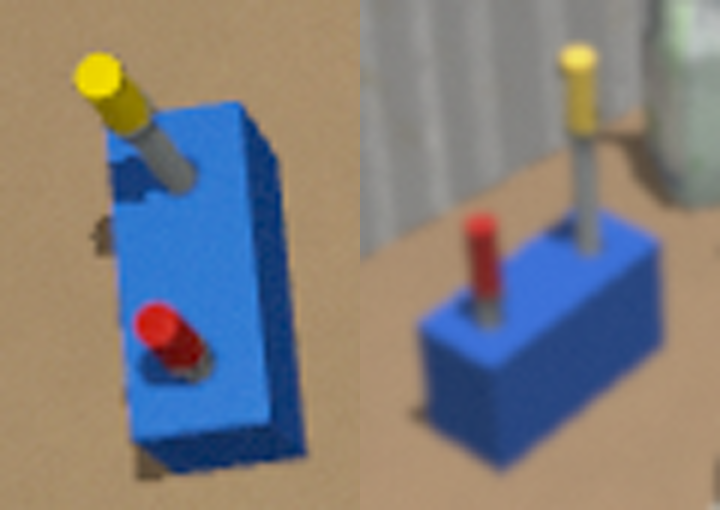

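```bash
cat > go.py <<'E'
from bench import r
import numpy as np, sys
from scipy.spatial.transform import Rotation as R
# usage: go.py yaw_deg(closing-axis angle mod 180, or 'k') x,y,z ...
s=r.get_state(); Q=R.from_rotvec(s["orientation"]); M=Q.as_matrix()
ya=np.degrees(np.arctan2(M[1,1],M[0,1]))
print("t",round(s["t"],2),"tcp",s["tcp_pos"].round(4),"yaw",round(ya,2),"tilt z",M[:,2].round(4),"w",round(s["width"]*87,1),"g",round(s["grasp_force"],1),"F",s["ft_force"].round(1),"q",s["joint_pos"].round(2))
if len(sys.argv)>1:
    yaw=ya if sys.argv[1]=="k" else float(sys.argv[1])
    yaw=ya+(yaw-ya+90)%180-90; c,sn=np.cos(np.radians(yaw)),np.sin(np.radians(yaw))
    G=np.array([[-sn*-1,c,0],[-c,sn,0],[0,0,-1]]).T if 0 else np.c_[[-sn,c,0],[c,sn,0],[0,0,-1]]
    print("turn",np.degrees((Q.inv()*R.from_matrix(G)).as_rotvec()).round(2))
    for a in sys.argv[2:]:
        print(a,(M.T@(np.array(a.split(","),float)-s["tcp_pos"])).round(4))
E
python3 go.py 80 0.489,0.0645,0.222
python3 - <<'E'
from geo import *
fs=pickle.load(open("a.pkl","rb")); t,s=fs["top"],fs["scene"]
a,b=(151.5,157.5),(256.3,133.7)
print(plane(t,a,.184),plane(s,b,.184),cross(t,a,s,b),plane(t,(165,175.8),.07),plane(s,(258,166.5),.07))
a,b=(161,198.8),(240.3,161.5)
print(plane(t,a,.129),plane(s,b,.129),cross(t,a,s,b))
E
```

```text
t 0.1 tcp [0.1926 0.5939 0.2217] yaw 72.02 tilt z [-9.0e-04 -1.7e-03 -1.0e+00] w 87.1 g 0.0 F [-0.   0.3 -0.1] q [ 1.08  0.53  1.43 -0.    1.18 -0.18]
turn [-0.11 -0.03 -7.98]
0.489,0.0645,0.222 [-4.454e-01 -4.121e-01  3.000e-04]
[0.58112019 0.27581679 0.184     ] [0.58444188 0.27595726 0.184     ] (array([0.58178018, 0.27471049, 0.18560859]), np.float64(0.0027129163943776843)) [0.57735035 0.27521143 0.07      ] [0.58057626 0.2723767  0.07      ]
[0.51172986 0.26684537 0.129     ] [0.51556172 0.26676342 0.129     ] (array([0.51269992, 0.26553908, 0.13093892]), np.float64(0.003310945689462084))
```

>>> {"fn": "drive_tool", "kwargs": {"series": [[0, 0, -8, -0.445, -0.412, 0, 0.045], [0, 0, -8, -0.445, -0.412, 0, 0.045], [0, 0, -8, -0.445, -0.412, 0, 0.045], [0, 0, -8, -0.445, -0.412, 0, 0.045], [0, 0, -8, -0.445, -0.412, 0, 0.045], [0, 0, -8, -0.445, -0.412, 0, 0.045], [0, 0, -8, -0.445, -0.412, 0, 0.045], [0, 0, -8, -0.445, -0.412, 0, 0.045], [0, 0, -8, -0.445, -0.412, 0, 0.045], [0, 0, -8, -0.445, -0.412, 0, 0.045]]}}

```text
t: 0.93
tcp_pos: [0.3965, 0.2292, 0.2224]
orientation: [-0.273, -3.129, 0.0]
ft_force: [0.9, 0.3, 0.1]
width: 0.521
grasp_force: 0.0
```

```bash
python3 go.py 80 0.489,0.0645,0.2
```

```text
t 0.93 tcp [0.3965 0.2292 0.2224] yaw 80.03 tilt z [-4.e-04 -1.e-04 -1.e+00] w 45.3 g 0.0 F [0.9 0.3 0.1] q [ 0.28  0.3   1.84  0.    1.   -1.12]
turn [-0.01 -0.02  0.03]
0.489,0.0645,0.2 [-0.1196 -0.1462  0.0224]
```

>>> {"fn": "drive_tool", "kwargs": {"series": [[0, 0, 0, -0.119, -0.146, 0.02, 0.045], [0, 0, 0, -0.119, -0.146, 0.02, 0.045], [0, 0, 0, -0.119, -0.146, 0.02, 0.045], [0, 0, 0, -0.119, -0.146, 0.02, 0.045], [0, 0, 0, -0.119, -0.146, 0.02, 0.045], [0, 0, 0, -0.119, -0.146, 0.02, 0.045], [0, 0, 0, -0.119, -0.146, 0.02, 0.045]]}}

```text
t: 1.52
tcp_pos: [0.4882, 0.0655, 0.202]
orientation: [-0.278, -3.128, -0.001]
ft_force: [0.2, 0.3, 0.5]
width: 0.519
grasp_force: 0.0
```

```bash
python3 go.py 80 0.489,0.0645,0.107; python3 look.py b >/dev/null
python3 - <<'E'
from geo import *
from bench import r
fs=pickle.load(open("b.pkl","rb")); t,s=fs["top"],fs["scene"]
p=r.get_state()["tcp_pos"]; print(proj(t,p),proj(s,p))
def crop(f,b,s): 
    x0,y0,x1,y1=b; return cv2.cvtColor(cv2.resize(f["pixels"][y0:y1,x0:x1],None,fx=s,fy=s,interpolation=cv2.INTER_CUBIC),cv2.COLOR_RGB2BGR)
cv2.imwrite("pics/c3.png",np.hstack([crop(t,(215,140,315,260),4),crop(s,(250,120,350,240),4)]))
E
```

```text
t 1.52 tcp [0.4882 0.0655 0.202 ] yaw 79.83 tilt z [-1.3e-03  4.0e-04 -1.0e+00] w 45.1 g 0.0 F [0.2 0.3 0.5] q [-0.09  0.38  1.78  0.    0.98 -1.49]
turn [ 0.01 -0.08 -0.17]
0.489,0.0645,0.107 [-0.0011 -0.0009  0.095 ]
[[257.91562407 201.61043465]] [[280.84667978 182.10093022]]
```

View pics/c3.png

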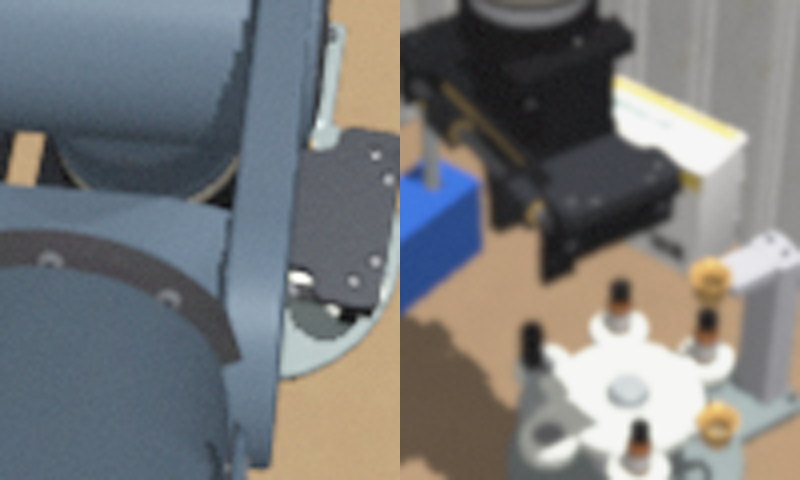

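>>> {"fn": "drive_tool", "kwargs": {"series": [[0, 0, 0, -0.001, -0.001, 0.05, 0.045], [0, 0, 0, -0.001, -0.001, 0.095, 0.045], [0, 0, 0, -0.001, -0.001, 0.095, 0.045], [0, 0, 0, -0.001, -0.001, 0.095, 0.0], [0, 0, 0, -0.001, -0.001, 0.095, 0.0], [0, 0, 0, -0.001, -0.001, 0.095, 0.0], [0, 0, 0, -0.001, -0.001, 0.095, 0.0], [0, 0, 0, -0.001, -0.001, 0.095, 0.0]]}}

```text
t: 2.28
tcp_pos: [0.4899, 0.0658, 0.1091]
orientation: [0.272, 3.126, -0.0]
ft_force: [-0.4, -0.4, -0.4]
width: 0.226
grasp_force: 0.0
```

```bash
A=$(python3 -c "
import numpy as np
for a in (146,155,165,175,185,195,201,204): print('%.4f,%.4f,0.107'%(.5358+.062*np.cos(np.radians(a)),.0255+.062*np.sin(np.radians(a))))"); python3 go.py 80 $A
```

```text
t 2.28 tcp [0.4899 0.0658 0.1091] yaw 80.06 tilt z [ 3.4e-03 -3.0e-04 -1.0e+00] w 19.6 g 0.0 F [-0.4 -0.4 -0.4] q [-0.09  0.53  1.86  0.    0.74 -1.49]
turn [0.02 0.2  0.06]
0.4844,0.0602,0.107 [ 0.0045 -0.0064  0.0021]
0.4796,0.0517,0.107 [ 0.0078 -0.0156  0.0021]
0.4759,0.0415,0.107 [ 0.0096 -0.0263  0.002 ]
0.4740,0.0309,0.107 [ 0.0097 -0.0371  0.002 ]
0.4740,0.0201,0.107 [ 0.0078 -0.0477  0.002 ]
0.4759,0.0095,0.107 [ 0.0041 -0.0578  0.0021]
0.4779,0.0033,0.107 [ 0.0011 -0.0636  0.0021]
0.4792,0.0003,0.107 [-0.0007 -0.0663  0.0021]
```

>>> {"fn": "drive_tool", "kwargs": {"series": [[0, 0, 0, 0, 0, 0, 0.0], [0, 0, 0, 0, 0, 0, 0.0], [0, 0, 0, 0, 0, 0, 0.0], [0, 0, 0, 0, 0, 0, 0.0]]}}

```text
t: 2.62
tcp_pos: [0.4897, 0.0658, 0.1089]
orientation: [0.273, 3.127, 0.001]
ft_force: [-0.6, 2.0, 7.6]
width: 0.174
grasp_force: 30.0
```

```bash
A=$(python3 -c "
import numpy as np
for a in (146,155,165,175,185,195,201,204): print('%.4f,%.4f,0.107'%(.5358+.062*np.cos(np.radians(a)),.0255+.062*np.sin(np.radians(a))))"); python3 go.py 80 $A
```

```text
t 2.62 tcp [0.4897 0.0658 0.1089] yaw 80.0 tilt z [ 2.5e-03  4.0e-04 -1.0e+00] w 15.1 g 30.0 F [-0.6  2.   7.6] q [-0.09  0.53  1.86  0.    0.74 -1.49]
turn [0.05 0.14 0.  ]
0.4844,0.0602,0.107 [ 0.0043 -0.0064  0.0019]
0.4796,0.0517,0.107 [ 0.0075 -0.0156  0.0019]
0.4759,0.0415,0.107 [ 0.0094 -0.0263  0.0018]
0.4740,0.0309,0.107 [ 0.0094 -0.0371  0.0018]
0.4740,0.0201,0.107 [ 0.0075 -0.0477  0.0018]
0.4759,0.0095,0.107 [ 0.0038 -0.0578  0.0018]
0.4779,0.0033,0.107 [ 0.0008 -0.0636  0.0018]
0.4792,0.0003,0.107 [-0.001  -0.0663  0.0018]
```

>>> {"fn": "drive_tool", "kwargs": {"series": [[0, 0, 0, 0.004, -0.006, 0, 0.0], [0, 0, 0, 0.007, -0.015, 0, 0.0], [0, 0, 0, 0.009, -0.026, 0, 0.0], [0, 0, 0, 0.009, -0.037, 0, 0.0], [0, 0, 0, 0.007, -0.048, 0, 0.0], [0, 0, 0, 0.004, -0.058, 0, 0.0], [0, 0, 0, 0.001, -0.063, 0, 0.0], [0, 0, 0, 0.001, -0.063, 0, 0.0], [0, 0, 0, 0.001, -0.063, 0, 0.0], [0, 0, 0, 0.001, -0.063, 0, 0.0]]}}

```text
t: 3.45
tcp_pos: [0.4765, 0.0039, 0.1087]
orientation: [-0.273, -3.129, -0.001]
ft_force: [-1.3, 2.0, 7.9]
width: 0.177
grasp_force: 30.0
```

```bash
python3 go.py 80 0.4779,0.0033,0.2
```

```text
t 3.45 tcp [0.4765 0.0039 0.1087] yaw 80.03 tilt z [-2.e-04  4.e-04 -1.e+00] w 15.4 g 30.0 F [-1.3  2.   7.9] q [-0.23  0.52  1.9   0.    0.72 -1.62]
turn [ 0.02 -0.01  0.03]
0.4779,0.0033,0.2 [-0.0014 -0.0003 -0.0913]
```

>>> {"fn": "drive_tool", "kwargs": {"series": [[0, 0, 0, 0, 0, 0, 0.045], [0, 0, 0, 0, 0, 0, 0.045], [0, 0, 0, 0, 0, 0, 0.045], [0, 0, 0, 0, 0, 0, 0.045], [0, 0, 0, 0, 0, 0, 0.045], [0, 0, 0, 0, 0, -0.03, 0.045], [0, 0, 0, 0, 0, -0.07, 0.045], [0, 0, 0, 0, 0, -0.11, 0.045], [0, 0, 0, 0, 0, -0.11, 0.045]]}}

```text
t: 4.2
tcp_pos: [0.4818, 0.0027, 0.224]
orientation: [0.272, 3.115, -0.003]
ft_force: [1.5, 0.4, -0.1]
width: 0.513
grasp_force: 0.0
```

```bash
cat > near.py <<'E'
from geo import *
fs=pickle.load(open("a.pkl","rb"))
for n,f in fs.items():
    d=f["range_z"]; v,u=np.nonzero(d>0); 
    p=cv2.undistortPoints(np.c_[u,v].astype(float)[:,None],f["K"],np.array(f["D"],float))[:,0]
    P=(np.c_[p,np.ones(len(p))]*d[v,u][:,None])@f["extrinsics"][:3,:3].T+f["extrinsics"][:3,3]
    for x in np.arange(.46,.76,.03):
        print(n,round(x,2),[int(1000*max([0.]+list(P[(abs(P[:,0]-x)<.015)&(abs(P[:,1]-y)<.015),2]))) for y in np.arange(.12,.43,.03)])
E
python3 near.py; python3 go.py 80 0.38,0.12,0.32
```

```text
scene 0.46 [5, 4, 3, 4, 3, 4, 3, 2, 3, 3, 2]
scene 0.49 [4, 3, 3, 4, 73, 101, 70, 3, 3, 4, 1]
scene 0.52 [3, 3, 4, 3, 75, 130, 70, 1, 3, 2, 3]
scene 0.55 [0, 3, 3, 3, 72, 73, 72, 0, 4, 4, 2]
scene 0.58 [3, 3, 4, 4, 71, 187, 72, 0, 1, 3, 3]
scene 0.61 [1, 3, 6, 3, 70, 72, 70, 0, 4, 3, 2]
scene 0.64 [1, 4, 3, 3, 3, 2, 3, 0, 3, 4, 2]
scene 0.67 [3, 3, 3, 90, 104, 107, 3, 65, 3, 4, 6]
scene 0.7 [108, 109, 109, 108, 108, 108, 105, 186, 185, 177, 1]
scene 0.73 [110, 109, 109, 109, 110, 107, 84, 184, 186, 6, 1]
top 0.46 [8, 4, 7, 5, 4, 5, 5, 6, 5, 5, 6]
top 0.49 [4, 7, 5, 7, 73, 129, 74, 4, 6, 6, 5]
top 0.52 [5, 5, 7, 5, 73, 132, 73, 3, 3, 5, 3]
top 0.55 [15, 6, 5, 6, 73, 75, 74, 5, 6, 4, 4]
top 0.58 [5, 8, 4, 5, 75, 188, 76, 4, 5, 5, 3]
top 0.61 [5, 5, 5, 4, 68, 73, 70, 6, 6, 7, 5]
top 0.64 [5, 4, 5, 6, 5, 5, 6, 5, 5, 7, 6]
top 0.67 [3, 6, 4, 5, 107, 109, 5, 74, 5, 6, 5]
top 0.7 [108, 111, 110, 110, 111, 111, 82, 187, 185, 180, 5]
top 0.73 [110, 112, 110, 111, 110, 109, 64, 184, 184, 108, 5]
t 4.2 tcp [0.4818 0.0027 0.224 ] yaw 80.04 tilt z [ 0.0142 -0.0033 -0.9999] w 44.7 g 0.0 F [ 1.5  0.4 -0.1] q [-0.23  0.33  1.79 -0.    1.01 -1.62]
turn [-0.04  0.83  0.04]
0.38,0.12,0.32 [ 0.1191  0.0979 -0.0978]
```

```bash
python3 go.py 80 0.582,0.2755,0.235
```

```text
t 4.2 tcp [0.4818 0.0027 0.224 ] yaw 80.04 tilt z [ 0.0142 -0.0033 -0.9999] w 44.7 g 0.0 F [ 1.5  0.4 -0.1] q [-0.23  0.33  1.79 -0.    1.01 -1.62]
turn [-0.04  0.83  0.04]
0.582,0.2755,0.235 [-0.0517  0.286  -0.0105]
```

>>> {"fn": "drive_tool", "kwargs": {"series": [[0, 0, 0, -0.052, 0.286, -0.015, 0.045], [0, 0, 0, -0.052, 0.286, -0.015, 0.045], [0, 0, 0, -0.052, 0.286, -0.015, 0.045], [0, 0, 0, -0.052, 0.286, -0.015, 0.045], [0, 0, 0, -0.052, 0.286, -0.015, 0.045], [0, 0, 0, -0.052, 0.286, -0.015, 0.045], [0, 0, 0, -0.052, 0.286, -0.015, 0.045], [0, 0, 0, -0.052, 0.286, -0.015, 0.045], [0, 0, 0, -0.052, 0.286, -0.015, 0.045], [0, 0, 0, -0.052, 0.286, -0.015, 0.045]]}}

```text
t: 5.03
tcp_pos: [0.5768, 0.2758, 0.2314]
orientation: [-0.272, -3.128, 0.002]
ft_force: [-0.2, -0.6, 0.7]
width: 0.518
grasp_force: 0.0
```

```bash
python3 go.py 80 0.582,0.2755,0.149; python3 look.py d >/dev/null
python3 - <<'E'
from geo import *
from bench import r
fs=pickle.load(open("d.pkl","rb")); t,s=fs["top"],fs["scene"]
p=r.get_state()["tcp_pos"]; print(proj(t,p),proj(s,p))
def crop(f,b,s): 
    x0,y0,x1,y1=b; return cv2.cvtColor(cv2.resize(f["pixels"][y0:y1,x0:x1],None,fx=s,fy=s,interpolation=cv2.INTER_CUBIC),cv2.COLOR_RGB2BGR)
cv2.imwrite("pics/c4.png",np.hstack([crop(t,(235,120,325,240),4.4),crop(s,(220,130,310,250),4.4)]))
E
```

```text
t 5.03 tcp [0.5768 0.2758 0.2314] yaw 80.06 tilt z [-0.0024 -0.0014 -1.    ] w 45.1 g 0.0 F [-0.2 -0.6  0.7] q [ 0.27  0.54  1.38 -0.    1.22 -1.13]
turn [-0.1  -0.12  0.06]
0.582,0.2755,0.149 [-0.0053  0.0007  0.0823]
[[145.36857162 151.43824772]] [[253.55459026 120.42603539]]
```

View pics/c4.png

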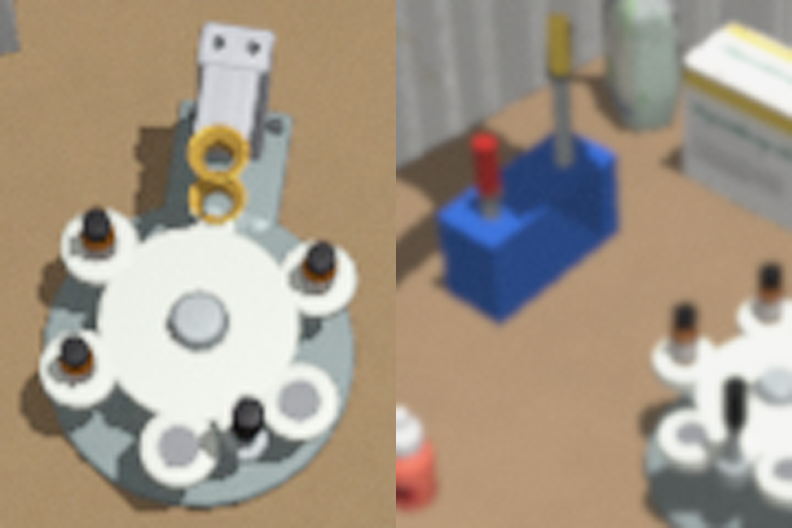

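>>> {"fn": "drive_tool", "kwargs": {"series": [[0, 0, 0, -0.005, 0, 0, 0.045], [0, 0, 0, -0.005, 0, 0.03, 0.045], [0, 0, 0, -0.005, 0, 0.06, 0.045], [0, 0, 0, -0.005, 0, 0.082, 0.045], [0, 0, 0, -0.005, 0, 0.082, 0.0], [0, 0, 0, -0.005, 0, 0.082, 0.0], [0, 0, 0, -0.005, 0, 0.082, 0.0], [0, 0, 0, -0.005, 0, 0.082, 0.0], [0, 0, 0, -0.005, 0, 0.082, 0.0], [0, 0, 0, -0.005, 0, 0.082, 0.0]]}}

```text
t: 5.97
tcp_pos: [0.5837, 0.2758, 0.1523]
orientation: [0.273, 3.127, 0.002]
ft_force: [0.3, 0.8, 2.4]
width: 0.176
grasp_force: 30.0
```

```bash
python3 go.py 80
python3 - <<'E'
from geo import *
fs=pickle.load(open("d.pkl","rb")); t=fs["top"]
print(plane(t,(284.3,165),.078),plane(t,(284.5,155),.146), plane(t,(235+247/4.4,120+417/4.4),.137))
a=pickle.load(open("a.pkl","rb"))
# subpixel ring centres: annulus mask centroid via fitted ellipse
for f in (t,a["top"],a["scene"]):
    h=cv2.cvtColor(cv2.resize(f["pixels"],None,fx=4,fy=4,interpolation=cv2.INTER_CUBIC),cv2.COLOR_RGB2HSV)
    m=cv2.inRange(h,(10,110,110),(25,255,255))
    for c in cv2.findContours(m,cv2.RETR_EXTERNAL,cv2.CHAIN_APPROX_NONE)[0]:
        if 500<cv2.contourArea(c)<4000:
            e=cv2.fitEllipse(c); uv=(np.array(e[0])-1.5)/4
            P=plane(f,uv,.146)
            if .5<P[0]<.65 and -.06<P[1]<.1: print(uv.round(2),np.round(e[1],1)/4,P.round(4),plane(f,uv,.078).round(4))
E
```

```text
t 5.97 tcp [0.5837 0.2758 0.1523] yaw 80.01 tilt z [ 0.0032  0.0012 -1.    ] w 15.3 g 30.0 F [0.3 0.8 2.4] q [ 0.27  0.63  1.45  0.    1.06 -1.13]
turn [0.1  0.17 0.01]
[0.5967627  0.01683559 0.078     ] [0.59628057 0.01687927 0.146     ] [0.47538513 0.00468709 0.137     ]
[283.94 158.74] [13.6   23.175] [0.5884 0.0181 0.146 ] [0.6108 0.0175 0.078 ]
[307.18 181.58] [12.375 13.05 ] [ 0.5406 -0.0277  0.146 ] [ 0.5596 -0.0316  0.078 ]
[284.04 154.67] [12.9  13.55] [0.597  0.0178 0.146 ] [0.6201 0.0172 0.078 ]
[326.92 190.16] [ 8.7   10.675] [0.5929 0.0126 0.146 ] [0.6485 0.0596 0.078 ]
```

>>> {"fn": "drive_tool", "kwargs": {"series": [[0, 0, 0, 0, 0, -0.01, 0.0], [0, 0, 0, 0, 0, -0.03, 0.0], [0, 0, 0, 0, 0, -0.05, 0.0], [0, 0, 0, 0, 0, -0.07, 0.0], [0, 0, 0, 0, 0, -0.095, 0.0], [0, 0, 0, 0, 0, -0.12, 0.0], [0, 0, 0, 0, 0, -0.145, 0.0], [0, 0, 0, 0, 0, -0.165, 0.0], [0, 0, 0, 0, 0, -0.17, 0.0], [0, 0, 0, 0, 0, -0.17, 0.0]]}}

```text
t: 6.8
tcp_pos: [0.5834, 0.2757, 0.3232]
orientation: [0.272, 3.125, 0.002]
ft_force: [0.6, -0.3, -1.2]
width: 0.168
grasp_force: 30.0
```

```bash
python3 go.py 80 0.5986,0.0158,0.322
```

```text
t 6.8 tcp [0.5834 0.2757 0.3232] yaw 80.04 tilt z [ 0.0046  0.0011 -1.    ] w 14.6 g 30.0 F [ 0.6 -0.3 -1.2] q [ 0.27  0.47  1.25 -0.    1.42 -1.13]
turn [0.11 0.25 0.04]
0.5986,0.0158,0.322 [-0.06   -0.2534  0.0009]
```

>>> {"fn": "drive_tool", "kwargs": {"series": [[0, 0, 0, -0.005, -0.02, 0, 0.0], [0, 0, 0, -0.012, -0.05, 0, 0.0], [0, 0, 0, -0.02, -0.085, 0, 0.0], [0, 0, 0, -0.029, -0.12, 0, 0.0], [0, 0, 0, -0.037, -0.155, 0, 0.0], [0, 0, 0, -0.045, -0.19, 0, 0.0], [0, 0, 0, -0.052, -0.22, 0, 0.0], [0, 0, 0, -0.058, -0.242, 0, 0.0], [0, 0, 0, -0.06, -0.252, 0, 0.0], [0, 0, 0, -0.06, -0.2535, 0, 0.0]]}}

```text
t: 7.63
tcp_pos: [0.5971, 0.0135, 0.3189]
orientation: [-0.278, -3.126, 0.0]
ft_force: [0.3, -0.1, -0.8]
width: 0.175
grasp_force: 30.0
```

>>> {"fn": "drive_tool", "kwargs": {"series": [[0, 0, 0, 0, 0, 0, 0], [0, 0, 0, 0, 0, 0, 0], [0, 0, 0, 0, 0, 0, 0]]}}

```text
t: 7.88
tcp_pos: [0.5975, 0.0171, 0.3203]
orientation: [-0.27, -3.129, -0.001]
ft_force: [0.5, 0.6, -1.8]
width: 0.174
grasp_force: 30.0
```

```bash
python3 go.py 80 0.5986,0.0158,0.322; python3 look.py e >/dev/null
python3 - <<'E'
from geo import *
from bench import r
fs=pickle.load(open("e.pkl","rb")); t,s=fs["top"],fs["scene"]
p=r.get_state()["tcp_pos"]; print(proj(t,p),proj(s,p),proj(s,p-[0,0,.14]),proj(t,p-[0,0,.14]))
def crop(f,b,s): 
    x0,y0,x1,y1=b; return cv2.cvtColor(cv2.resize(f["pixels"][y0:y1,x0:x1],None,fx=s,fy=s,interpolation=cv2.INTER_CUBIC),cv2.COLOR_RGB2BGR)
cv2.imwrite("pics/c5.png",np.hstack([crop(t,(230,90,330,230),4),crop(s,(280,100,380,240),4)]))
E
```

```text
t 7.88 tcp [0.5975 0.0171 0.3203] yaw 80.13 tilt z [-7.e-04  7.e-04 -1.e+00] w 15.1 g 30.0 F [ 0.5  0.6 -1.8] q [-0.16  0.4   1.38  0.    1.37 -1.56]
turn [ 0.03 -0.05  0.13]
0.5986,0.0158,0.322 [-0.0013 -0.0011 -0.0017]
[[285.21053998 120.55947391]] [[331.76209556 131.70263782]] [[327.86420923 178.19151925]] [[284.616006   148.58998251]]
```

View pics/c5.png

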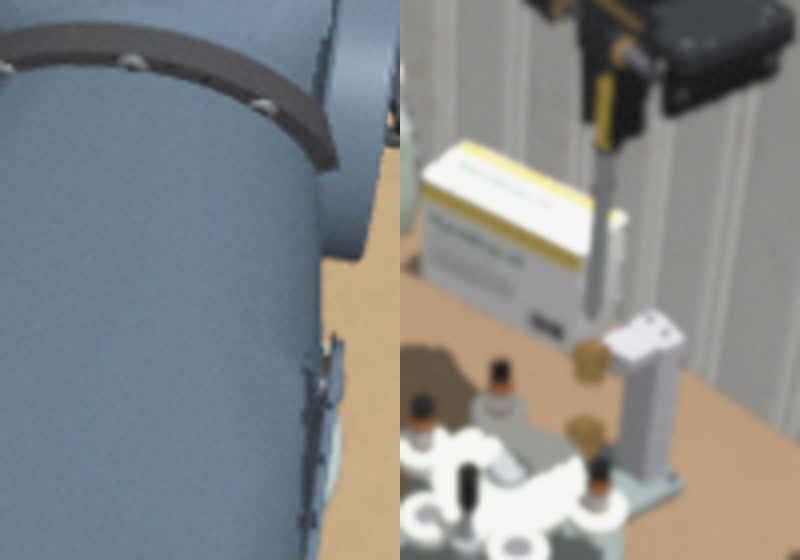

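```bash
python3 go.py 80
python3 - <<'E'
from geo import *
from bench import r
s=pickle.load(open("e.pkl","rb"))["scene"]; p=r.get_state()["tcp_pos"]
print(plane(s,(328.25,179.3),.178), plane(s,(327.75,187.2),.146),plane(s,(328,188.9),.146),proj(s,[[.597,.016,.146],[.597,.016,.178],[.597,.016,.078]]))
h=cv2.cvtColor(cv2.resize(s["pixels"],None,fx=4,fy=4,interpolation=cv2.INTER_CUBIC),cv2.COLOR_RGB2HSV)
m=cv2.inRange(h,(10,110,60),(25,255,255))
for c in cv2.findContours(m,cv2.RETR_EXTERNAL,cv2.CHAIN_APPROX_NONE)[0]:
    x,y,w,hh=cv2.boundingRect(c)
    if 300<cv2.contourArea(c)<4000 and 280<x/4<380 and 170<y/4<240: print(x/4,y/4,w/4,hh/4)
E
```

```text
t 7.98 tcp [0.5977 0.0169 0.3205] yaw 80.14 tilt z [-1.e-04  3.e-04 -1.e+00] w 14.6 g 30.0 F [ 0.3  0.8 -1.1] q [-0.16  0.4   1.38  0.    1.37 -1.56]
turn [ 0.02 -0.01  0.14]
[0.5975797  0.01524548 0.178     ] [0.60237243 0.0186931  0.146     ] [0.5982541  0.01392541 0.146     ] [[327.0597187  188.71878952]
 [327.86652962 179.25690025]
 [325.43782332 207.60786744]]
321.75 204.25 9.25 10.0
323.75 186.0 8.25 10.0
```

>>> {"fn": "drive_tool", "kwargs": {"series": [[0, 0, 0, -0.001, -0.001, 0, 0], [0, 0, 0, -0.001, -0.001, 0.01, 0], [0, 0, 0, -0.001, -0.001, 0.02, 0], [0, 0, 0, -0.001, -0.001, 0.028, 0], [0, 0, 0, -0.001, -0.001, 0.034, 0], [0, 0, 0, -0.001, -0.001, 0.038, 0], [0, 0, 0, -0.001, -0.001, 0.042, 0], [0, 0, 0, -0.001, -0.001, 0.046, 0], [0, 0, 0, -0.001, -0.001, 0.046, 0]]}}

```text
t: 8.73
tcp_pos: [0.5986, 0.0145, 0.2738]
orientation: [-0.274, -3.129, -0.001]
ft_force: [0.7, 0.1, -2.1]
width: 0.174
grasp_force: 30.0
```

```bash
python3 go.py 80
```

```text
t 8.73 tcp [0.5986 0.0145 0.2738] yaw 80.0 tilt z [-5.e-04  8.e-04 -1.e+00] w 15.1 g 30.0 F [ 0.7  0.1 -2.1] q [-0.16  0.44  1.44  0.    1.26 -1.56]
turn [ 0.04 -0.04  0.  ]
```

>>> {"fn": "drive_tool", "kwargs": {"series": [[0, 0, 0, 0, 0.0005, 0.004, 0], [0, 0, 0, 0, 0.001, 0.008, 0], [0, 0, 0, 0, 0.001, 0.012, 0], [0, 0, 0, 0, 0.001, 0.016, 0], [0, 0, 0, 0, 0.001, 0.016, 0]]}}

```text
t: 9.15
tcp_pos: [0.5985, 0.0153, 0.2576]
orientation: [-0.273, -3.128, -0.0]
ft_force: [0.1, 0.5, -1.7]
width: 0.174
grasp_force: 30.0
```

```bash
python3 go.py 80
```

```text
t 9.15 tcp [0.5985 0.0153 0.2576] yaw 80.02 tilt z [-1.3e-03  2.0e-04 -1.0e+00] w 15.1 g 30.0 F [ 0.1  0.5 -1.7] q [-0.16  0.45  1.46  0.    1.23 -1.56]
turn [-0.   -0.07  0.02]
```

>>> {"fn": "drive_tool", "kwargs": {"series": [[0, 0, 0, 0, 0, 0.006, 0], [0, 0, 0, 0, 0, 0.012, 0], [0, 0, 0, 0, 0, 0.018, 0], [0, 0, 0, 0, 0, 0.024, 0], [0, 0, 0, 0, 0, 0.03, 0], [0, 0, 0, 0, 0, 0.03, 0]]}}

```text
t: 9.65
tcp_pos: [0.5982, 0.0154, 0.2269]
orientation: [-0.273, -3.127, -0.001]
ft_force: [0.4, 1.0, -1.9]
width: 0.176
grasp_force: 30.0
```

```bash
python3 go.py 80; python3 look.py f >/dev/null
python3 - <<'E'
from geo import *
s=pickle.load(open("f.pkl","rb"))["scene"]
cv2.imwrite("pics/c6.png",cv2.cvtColor(cv2.resize(s["pixels"][150:240,280:380],None,fx=6,fy=6,interpolation=cv2.INTER_CUBIC),cv2.COLOR_RGB2BGR))
E
```

```text
t 9.65 tcp [0.5982 0.0154 0.2269] yaw 80.01 tilt z [-2.2e-03  6.0e-04 -1.0e+00] w 15.3 g 30.0 F [ 0.4  1.  -1.9] q [-0.16  0.49  1.5   0.    1.16 -1.56]
turn [ 0.01 -0.13  0.01]
```

View pics/c6.png

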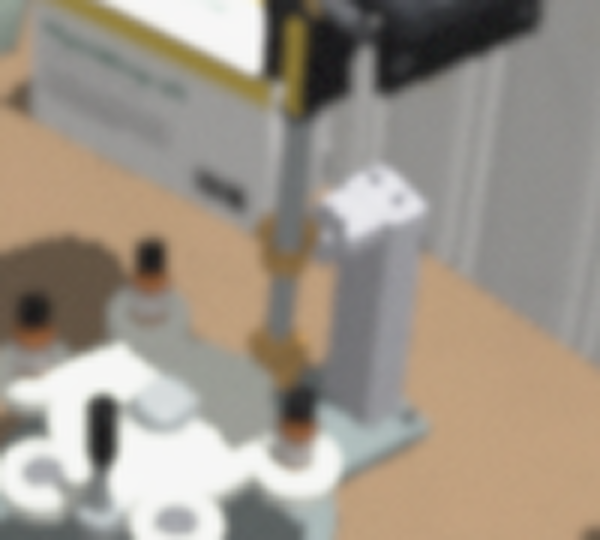

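>>> {"fn": "drive_tool", "kwargs": {"series": [[0, 0, 0, 0, 0, 0.005, 0], [0, 0, 0, 0, 0, 0.01, 0], [0, 0, 0, 0, 0, 0.015, 0], [0, 0, 0, 0, 0, 0.02, 0], [0, 0, 0, 0, 0, 0.025, 0], [0, 0, 0, 0, 0, 0.025, 0]]}}

```text
t: 10.25
tcp_pos: [0.5984, 0.0154, 0.2022]
orientation: [-0.273, -3.128, -0.001]
ft_force: [0.9, 1.3, -2.7]
width: 0.172
grasp_force: 30.0
```

```bash
python3 go.py 80
```

```text
t 10.25 tcp [0.5984 0.0154 0.2022] yaw 80.02 tilt z [-1.5e-03  6.0e-04 -1.0e+00] w 15.0 g 30.0 F [ 0.9  1.3 -2.7] q [-0.16  0.52  1.52  0.    1.11 -1.56]
turn [ 0.02 -0.09  0.02]
```

>>> {"fn": "drive_tool", "kwargs": {"series": [[0, 0, 0, 0, 0, 0.005, 0], [0, 0, 0, 0, 0, 0.01, 0], [0, 0, 0, 0, 0, 0.015, 0], [0, 0, 0, 0, 0, 0.02, 0], [0, 0, 0, 0, 0, 0.025, 0], [0, 0, 0, 0, 0, 0.025, 0], [0, 0, 0, 0, 0, 0.025, 0], [0, 0, 0, 0, 0, 0.025, 0]]}}

```text
t: 10.92
tcp_pos: [0.5987, 0.0154, 0.1782]
orientation: [-0.273, -3.129, -0.001]
ft_force: [1.1, 1.8, -2.9]
width: 0.173
grasp_force: 30.0
```

```bash
python3 go.py 80; python3 look.py g >/dev/null
python3 - <<'E'
from geo import *
s=pickle.load(open("g.pkl","rb"))["scene"]
cv2.imwrite("pics/c7.png",cv2.cvtColor(cv2.resize(s["pixels"][125:265,200:380],None,fx=4,fy=4,interpolation=cv2.INTER_CUBIC),cv2.COLOR_RGB2BGR))
E
```

```text
t 10.92 tcp [0.5987 0.0154 0.1782] yaw 80.02 tilt z [-7.e-04  4.e-04 -1.e+00] w 15.1 g 30.0 F [ 1.1  1.8 -2.9] q [-0.16  0.55  1.54  0.    1.05 -1.56]
turn [ 0.02 -0.04  0.02]
```

View pics/c7.png

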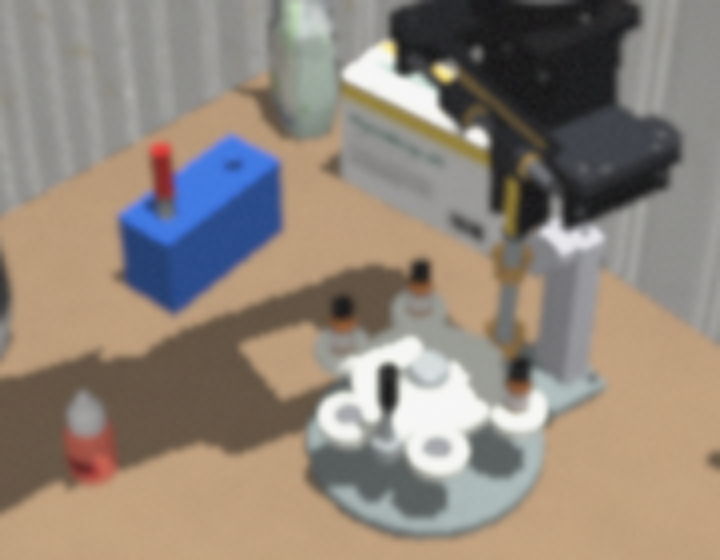

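```bash
python3 -c "
from bench import r
print(r.finish_job())"
```

```text
the job is handed in; nothing more can be done
None
```

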